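# Show the customer which ring and filter go on the lens

### The job

Show the customer what goes on the repaired lens by pointing, fingers straight down and without touching anything: first at the open front of the silver lens barrel in the vise, then at the steel step-down ring that screws into it, then at the smaller of the two UV filters, which goes on that ring. Hold still for a good two seconds at each, the fingertips two to five centimetres above its middle. Point at nothing else, pass well above the other parts on the way, and finish while still pointing at the small filter.

Things in the scene. Friction and masses are not known exactly. Their poses are not given: they have to be found in the camera images.
- vise: black bench vise with rubber-padded jaws, fixed, on one side of the bench (the mat is on the other); origin on the bench under the middle of the jaw gap. Base 116 mm across; jaws 80 mm wide along its y, 115 mm high, reaching 69 mm each way along its x (anvil to +106 mm). Steel T-handle at its x = -129 mm, 118 mm wide along its y, 29 to 81 mm above the bench
- barrel_front (a point): centre of the open front (top) rim of the worn silver lens barrel clamped upright in the vise, 147 mm above the bench; z up along the barrel. Barrel 62 mm outside, black ribbed focus ring 68 mm outside below the rim, dark front glass about 12 mm down inside the rim
- mat: grey-blue repair mat fixed on the bench, 240 mm along its x, 340 mm along its y, 3 mm thick; origin at the centre of its underside. The five loose parts lie on it, the four round ones changing places with one another
- step_ring_top (a point): centre of the upper face of the bright steel step-down ring lying flat: an open ring 60 mm outside, 49 mm inside, 7 mm high, no glass; this point is 10 mm above the bench, z up
- small_filter_top (a point): centre of the upper face plane of the smaller UV filter lying flat: clear glass in a thin black metal rim, 54 mm outside, 7 mm high; this point is 10 mm above the bench, z up
- large_filter_top (a point): the same for the larger UV filter, 82 mm outside, 7 mm high; a bystander
- rear_cap_top (a point): centre of the mouth of the grey plastic rear lens cap lying mouth up, 61 mm outside, 16 mm high; this point is 19 mm above the bench, z up; a bystander
- spanner_mid (a point): middle of the brass lens spanner wrench lying flat on the mat (two parallel blades 104 mm long along its x, joined by two cross rods 72 mm long along its y), at its upper side 13 mm above the bench, z up; a bystander
Not all that is in view belongs to the job. Leave any brown look-alike of the part that bears small_filter_top alone.

How it is judged:
On the way, in this order (a step that is already met when the one before it is completed fails the run):
1. point at the open front of the lens barrel for 1.5 s (horizontal distance between the grasp point and barrel_front below 0.02 m and z of the grasp point in the frame of barrel_front between 0.02 and 0.08 m and angle between the grasp point's own z axis and vertical above 2.64 rad), for 1.5 s.
2. point at the step-down ring for 1.5 s (horizontal distance between the grasp point and step_ring_top below 0.02 m and z of the grasp point in the frame of step_ring_top between 0.02 and 0.08 m and angle between the grasp point's own z axis and vertical above 2.64 rad), for 1.5 s.
3. point at the small UV filter for 1.5 s (horizontal distance between the grasp point and small_filter_top below 0.02 m and z of the grasp point in the frame of small_filter_top between 0.02 and 0.08 m and angle between the grasp point's own z axis and vertical above 2.64 rad), for 1.5 s.
At the end, for the whole second after the job is handed in: Each pointing lasts 1.5 s: TCP within 20 mm sideways of the middle and 20 to 80 mm above it (fingertips reach 19 mm past the TCP), fingers within 0.5 rad of straight down. At the end the tool still points so at the small filter; every part on the mat is within 4 mm of its start (all of step 3 and distance of each of step_ring_top, small_filter_top, rear_cap_top, large_filter_top, spanner_mid from where it was at the start of the episode below 0.004 m); the robot touches nothing.
It fails at once if the robot touches something (contact force between any of the fingers, the arm and anything else above 0.3 N).
It fails at once if a part on the mat is moved or lifted by more than 4 mm (distance of any of step_ring_top, small_filter_top, rear_cap_top, large_filter_top, spanner_mid from where it was at the start of the episode above 0.004 m).
It fails at once if the tool points at the rear cap (TCP within 20 mm of its middle sideways and less than 80 mm above it) (horizontal distance between the grasp point and rear_cap_top below 0.02 m and z of the grasp point in the frame of rear_cap_top below 0.08 m).
It fails at once if the tool points at the larger UV filter (TCP within 20 mm of its middle sideways and less than 80 mm above it) (horizontal distance between the grasp point and large_filter_top below 0.02 m and z of the grasp point in the frame of large_filter_top below 0.08 m).
It fails at once if the tool points at the spanner wrench (TCP within 20 mm of its middle sideways and less than 80 mm above it) (horizontal distance between the grasp point and spanner_mid below 0.02 m and z of the grasp point in the frame of spanner_mid below 0.08 m).
It also fails if it takes over 56 s, if anything falls off the work surface, if the arm or the gripper's body presses on something with over 40 N, if the wrist force passes 120 N, or if a joint passes its speed limit or range.

### The arm

A 7-joint arm with a two-finger parallel gripper is mounted at the origin on the work surface. World frame = base frame: x ahead of the robot, y to its left, z up, the work surface at z = 0. Lengths are in m, angles in rad, forces in N, time in s.
With the tool pointing down it reaches from about 0.425 to 0.975 m from the base axis. Payload 16.7 kg.
Tool frame: the origin (TCP) lies between the finger pads, 19 mm behind the fingertips; this is the grasp point; z points along the fingers, y is the line along which they close (so a half turn about z gives the same grasp; the last joint's range is limited). The gripper opens to 85 mm and grips with 20 to 120 N. Pads are 22 mm wide; open, the fingers measure 114 mm over their backs; the gripper's body (76 mm by 85 mm) begins 54 mm behind the grasp point. The pads swing forward as they close: fully open they stand 13 mm farther back than shut.
Start: joints at [0.966, 0.426, 0.074, 1.606, -0.034, 1.111, -0.067], TCP at [0.297, -0.606, 0.25] pointing down, gripper open.
Joint ranges: [-2.85, 2.85], [-0.5, 2.14], [-1.23, 1.37], [0.21, 2.46], [-1.02, 4.16], [0.16, 2.05], [-2.73, 2.73]. Speed limits (rad/s): [1.89, 1.89, 2.39, 2.39, 3.01, 3.01, 3.01].

### API

Orientations are given as a unit quaternion [w, x, y, z].
In Python, from workcell import bot gives the robot as it stands.
- The arm moves only by the shell command python3 -m inch 'ROWS' [FORCE]. ROWS is JSON, a list of rows, each an object of numbers: "dx", "dy", "dz": the shift along the tool's x, y, z in cm; "twist": the turn about the tool's z in degrees; "fingers": the closure, from 0 (fully open) to 1 (shut). A call has 1 to 10 rows; each row shifts and turns the commanded pose from where the row before left it, along the tool's axes as they then stand; what a row does not reach is not made up. A row lasts 1/8 s, in which the tool goes at most 62.5 mm and 10.7 degrees, less where a joint would pass 70% of its speed; a pose out of reach is approached as far as the arm can. A call with a gripper value outside its range is refused whole. The fingers move at their own pace and stop on an object; FORCE is the grip in N (left out, the last holds). Time passes only in rows, so rows that do not move let the fingers close. It gives the time, the measured TCP pose, the force, the opening and the grip force at its end, in the units of the state.
- bot.read_state(): the state, without advancing time (a new reading comes with each control period).
- bot.camera(name): name is "side" or "top"; returns (picture, depth): 384x512x3 uint8, red, green, blue; 384x512 float32, m along the optical axis (not along the pixel's ray), 0 where there is no reading.
- bot.camera_params(name): a dict with "intrinsics" (3x3 intrinsics, pixels), "extrinsics" (4x4, takes a point from world to camera coordinates). Camera axes: x right, y up, looking along -z (the intrinsics and any distortion apply to the point x, -y, -z); pixel columns grow to the right and rows downward; lengths in m; the calibration is good to about 2 mm. A picture is of the moment at which its call begins. camera_params takes no time and is no camera call.
- bot.close_job(): hands the job in; it is judged then, once.
Trained networks look in the newest picture that a camera, given by its name, has taken for a name from the list of things; names that differ only in an ending like _2 or _b are one class to them, and where a whole thing is asked for, a point or a joint stands for the part that bears it (a point fixed in the world has none). Each returns a list of dicts, best first, with "p" (0 to 1); they miss things now and then, are a little off and sometimes report something else, mostly with a low value. They report only what shows in the picture. A call takes as long as a camera call. They do not tell look-alikes from the thing itself.
- bot.boxes_of(name, camera): "pixel" ([column, row] in pixels, amid what is visible of it).
- bot.pinpoint(name, camera): "pixel" ([column, row] in pixels: a listed point, or the origin of a listed thing).
The state is a dict: "t": time; "joint_positions": joint angles; "dq": joint speeds; "tau": joint torques, N m; "ee_pos": TCP position; "eef_rot": TCP orientation; "ft_force": force on the tool from outside, world axes, zero at the start; "ft_torque": the same for the moment, N m; "opening": opening from 0.0 (shut) to 1.0 (fully open); "finger_force": force on a finger pad.
Only numpy, scipy, OpenCV 4.12 (cv2) and the standard library are available. Lean on these libraries where they do the work, as an engineer would, in place of code of your own. Each camera call takes 0.05 s, during which the arm holds its last target. There are 200 camera calls.

## Working session

There is one attempt and no reset: what is moved stays moved. The work goes in short steps, Python scripts to look and compute and a shell command to move; the robot and the scene stay as the last step left them, time stands still between calls to the robot, and variables do not carry over. Pictures are saved under pics/ and viewed, at most 10 in all, crops included, and the job is handed in when it is done.

```bash
mkdir -p pics; cat > h.py <<'E'
import numpy as np, cv2
from workcell import bot
def ray(cam,px):
    P=bot.camera_params(cam);K=np.array(P["intrinsics"]);E=np.array(P["extrinsics"])
    u=np.linalg.inv(K)@[px[0],px[1],1]; d=E[:3,:3].T@[u[0],-u[1],-u[2]]
    return -E[:3,:3].T@E[:3,3],d
def atz(cam,px,z):
    o,d=ray(cam,px); return (o+d*(z-o[2])/d[2])
E
python3 - <<'E'
from h import *
for c in("top","side"):
    im,d=bot.camera(c); cv2.imwrite(f"pics/{c}0.png",im[:,:,::-1]); np.save(f"{c}d.npy",d)
    print(c,{k:v for k,v in bot.camera_params(c).items() if k not in("intrinsics","extrinsics")}, ray(c,(256,192)))
    for n,z in(("barrel_front",.147),("step_ring_top",.010),("small_filter_top",.010),("large_filter_top",.010),("rear_cap_top",.019),("spanner_mid",.013)):
        for r in bot.pinpoint(n,c)[:4]: print(c,n,round(r["p"],2),np.round(r["pixel"],1),atz(c,r["pixel"],z).round(4))
s=bot.read_state();print(s["t"],s["ee_pos"],s["eef_rot"],s["opening"])
E
```

```text
top {} (array([ 3.02645965e-01, -2.44204988e-04,  1.04708884e+00]), array([ 0.13762705, -0.03792011, -0.98979777]))
top barrel_front 0.63 [176.1 150.7] [0.5313 0.1765 0.147 ]
top step_ring_top 0.52 [309.1 149.7] [ 0.5815 -0.1995  0.01  ]
top small_filter_top 0.73 [331.  242.9] [ 0.301  -0.2647  0.01  ]
top small_filter_top 0.71 [298.2 193.8] [ 0.4447 -0.1667  0.01  ]
top small_filter_top 0.55 [299.6 241.8] [ 0.3022 -0.1715  0.01  ]
top large_filter_top 0.85 [338.1 160.4] [ 0.5507 -0.2885  0.01  ]
top rear_cap_top 0.74 [333.2 199.4] [ 0.4294 -0.27    0.019 ]
top rear_cap_top 0.62 [267.6 163.5] [ 0.5328 -0.0726  0.019 ]
top spanner_mid 0.79 [264.8 162.5] [ 0.5369 -0.0646  0.013 ]
side {} (array([0.26352042, 0.60137975, 0.88600733]), array([ 0.16471182, -0.62078405, -0.76656792]))
side barrel_front 0.69 [187.4 240.1] [0.5299 0.1831 0.147 ]
side step_ring_top 0.62 [227.6 164.3] [ 0.568  -0.1902  0.01  ]
side small_filter_top 0.7 [308.4 188.3] [ 0.307  -0.1677  0.01  ]
side small_filter_top 0.68 [336.4 152. ] [ 0.2505 -0.3466  0.01  ]
side small_filter_top 0.51 [317.1 170.9] [ 0.2951 -0.2453  0.01  ]
side small_filter_top 0.29 [274.4 151.5] [ 0.4426 -0.2892  0.01  ]
side large_filter_top 0.92 [242.4 142.7] [ 0.5535 -0.298   0.01  ]
side large_filter_top 0.73 [274.6 149.2] [ 0.4446 -0.2997  0.01  ]
side large_filter_top 0.17 [239.6 176.4] [ 0.5167 -0.1527  0.01  ]
side rear_cap_top 0.76 [274.9 152.6] [ 0.438  -0.2756  0.019 ]
side rear_cap_top 0.31 [196.6 271.9] [0.5183 0.1901 0.019 ]
side rear_cap_top 0.16 [225.7 163.5] [ 0.5716 -0.1836  0.019 ]
side spanner_mid 0.74 [226.8 195.7] [ 0.5282 -0.0672  0.013 ]
0.7 [ 0.29708307 -0.60606951  0.2500075 ] [-1.83545190e-05  9.74150640e-01  2.25899379e-01  1.91273938e-05] 0.9985746384601809
```

```bash
python3 - <<'E'
import cv2
im=cv2.imread("pics/top0.png"); cv2.imwrite("pics/c1.png",cv2.resize(im[110:290,140:380],None,fx=3.3,fy=3.3,interpolation=cv2.INTER_CUBIC))
im=cv2.imread("pics/side0.png"); cv2.imwrite("pics/c2.png",cv2.resize(im[110:310,140:380],None,fx=3,fy=3,interpolation=cv2.INTER_CUBIC))
E
```

```text
(no output)
```

View pics/c1.png

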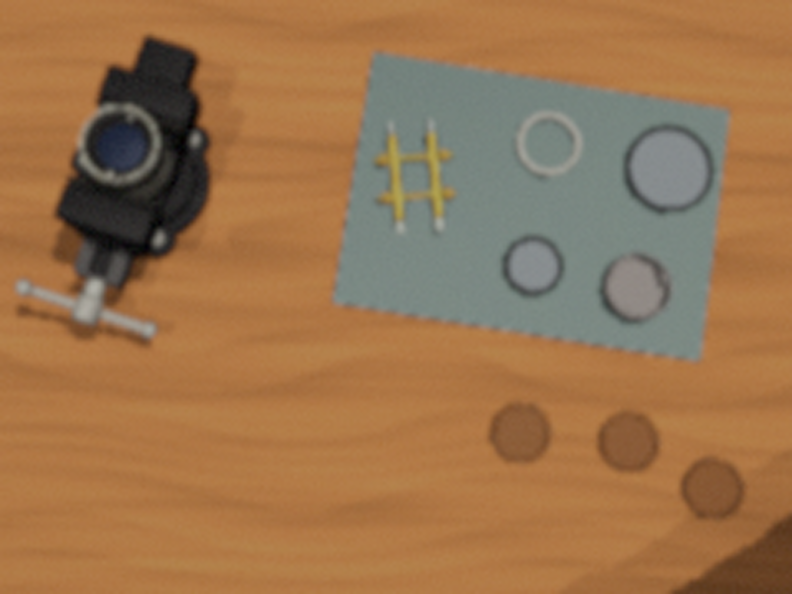

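View pics/c2.png

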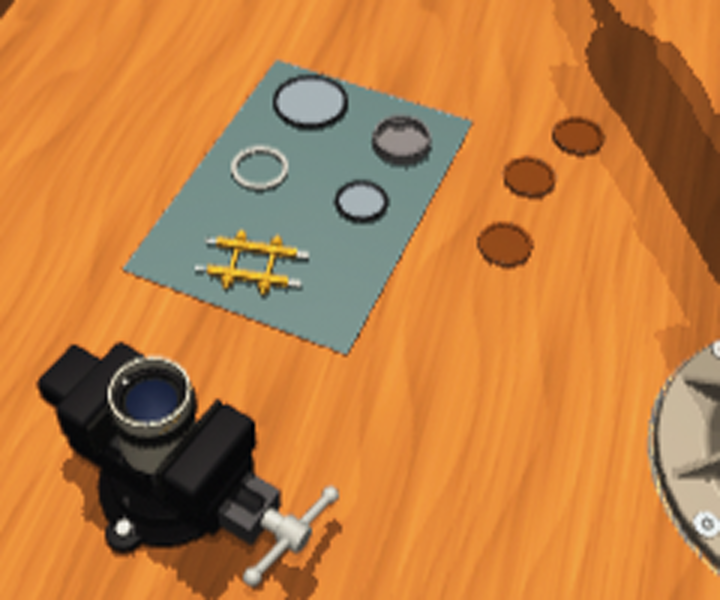

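Candidates (top camera pixels) for the small filter:
- clear, black-rimmed disc on the mat (301,190)
- larger filter (343,161)
- three brown look-alike discs off the mat, at (298,241), (330,244) and (356,258)
- open step ring (306,153)
- grey cap (332,197)

The small clear disc with the black rim on the mat at (301,190) fits the description. The barrel rim is at (176,154).

```bash
python3 - <<'E'
from h import *
im=cv2.imread("pics/top0.png"); cv2.imwrite("pics/c3.png",cv2.resize(im[135:215,280:360],None,fx=7,fy=7,interpolation=cv2.INTER_CUBIC))
from scipy.spatial.transform import Rotation as R
s=bot.read_state();q=s["eef_rot"];M=R.from_quat([*q[1:],q[0]]).as_matrix()
prev=np.array(s["ee_pos"])
for n,z,t,sd in(("barrel",.147,(176.4,153.6),(190,241.7)),("ring",.010,(306.4,153.6),(226.7,166)),("filter",.010,(301.5,190.3),(260.3,177)),
  ("large",.010,(342.7,161),(243.5,143.8)),("cap",.019,(332.4,197),(273.8,156.5))):
    a,b=atz("top",t,z),atz("side",sd,z); m=(a+b)/2
    print(n,a.round(4),b.round(4),m.round(4))
    if n in("barrel","ring","filter"):
        m[2]+=.054; print("  tool-axis shift cm from prev",(100*M.T@(m-prev)).round(2)); prev=m
d=np.load("topd.npy"); print(d[190,301],d[153,306],ray("top",(301,190)))
E
```

```text
barrel [0.5235 0.1754 0.147 ] [0.5228 0.1853 0.147 ] [0.5231 0.1804 0.147 ]
  tool-axis shift cm from prev [ 54.91 -60.67   4.9 ]
ring [ 0.569  -0.1912  0.01  ] [ 0.5683 -0.1825  0.01  ] [ 0.5687 -0.1868  0.01  ]
  tool-axis shift cm from prev [-12.07  34.98  13.7 ]
filter [ 0.4556 -0.1766  0.01  ] [ 0.4558 -0.169   0.01  ] [ 0.4557 -0.1728  0.01  ]
  tool-axis shift cm from prev [-9.52 -6.23 -0.  ]
large [ 0.5493 -0.3026  0.01  ] [ 0.5485 -0.294   0.01  ] [ 0.5489 -0.2983  0.01  ]
cap [ 0.4366 -0.2677  0.019 ] [ 0.4369 -0.2576  0.019 ] [ 0.4367 -0.2626  0.019 ]
1.0546397 1.0808688 (array([ 3.02645965e-01, -2.44204988e-04,  1.04708884e+00]), array([ 0.14606285, -0.16603395, -0.98469267]))
```

View pics/c3.png

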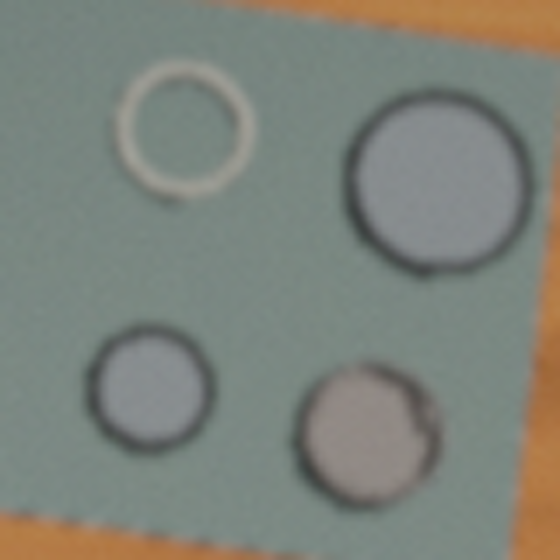

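The crop shows the small clear filter with its black rim at crop (150,389), which is image (301.4,190.6). The open steel ring, the large filter and the grey cap are clearly different. The two cameras disagree by about 9 mm in y, so I'll check that against the gripper on the way.

```bash
python3 -m inch '[{"dx":4,"dz":-0.5,"fingers":1},{"dx":4,"dz":-0.5,"fingers":1},{"dx":4,"dz":-0.5,"fingers":1},{"dx":4,"dz":-0.5,"fingers":1},{"dx":4,"dz":-0.5,"fingers":1},{"dx":4,"dz":-0.5,"fingers":1},{"dx":4,"dz":-0.5,"fingers":1},{"dx":4,"dz":-0.5,"fingers":1},{"dx":4,"dz":-0.5,"fingers":1},{"dx":4,"dz":-0.5,"fingers":1}]'
```

```text
$[0]: bad value
```

```bash
python3 -m inch '[{"dx":0,"dy":0,"dz":-0.5,"twist":0,"fingers":1}]'; python3 -m inch --help | head -20
```

```text
t: 0.82
ee_pos: [0.297, -0.6059, 0.2549]
eef_rot: [-0.0, 0.974, 0.226, -0.0]
ft_force: [-0.2, -0.1, -0.6]
opening: 0.813
finger_force: 0.0invalid input: not JSON, or not a number
```

All five keys are needed.

```bash
python3 -m inch '[{"dx":4,"dy":0,"dz":-0.5,"twist":0,"fingers":1},{"dx":4,"dy":0,"dz":-0.5,"twist":0,"fingers":1},{"dx":4,"dy":0,"dz":-0.5,"twist":0,"fingers":1},{"dx":4,"dy":0,"dz":-0.5,"twist":0,"fingers":1},{"dx":4,"dy":0,"dz":-0.5,"twist":0,"fingers":1},{"dx":4,"dy":0,"dz":-0.5,"twist":0,"fingers":1},{"dx":4,"dy":0,"dz":-0.5,"twist":0,"fingers":1},{"dx":4,"dy":0,"dz":-0.5,"twist":0,"fingers":1},{"dx":4,"dy":0,"dz":-0.5,"twist":0,"fingers":1},{"dx":4,"dy":0,"dz":0,"twist":0,"fingers":1}]'
```

```text
t: 2.08
ee_pos: [0.6575, -0.4295, 0.301]
eef_rot: [0.0, 0.974, 0.226, 0.0]
ft_force: [-0.4, -1.3, 0.1]
opening: 0.002
finger_force: 0.0
```

```bash
python3 -m inch '[{"dx":1.2,"dy":-5,"dz":0,"twist":0,"fingers":1},{"dx":1.2,"dy":-5,"dz":0,"twist":0,"fingers":1},{"dx":1.2,"dy":-5,"dz":0,"twist":0,"fingers":1},{"dx":1.2,"dy":-5,"dz":0,"twist":0,"fingers":1},{"dx":1.2,"dy":-5,"dz":0,"twist":0,"fingers":1},{"dx":1.2,"dy":-5,"dz":0,"twist":0,"fingers":1},{"dx":1.2,"dy":-5,"dz":0,"twist":0,"fingers":1},{"dx":1.2,"dy":-5,"dz":0,"twist":0,"fingers":1},{"dx":1.2,"dy":-5,"dz":0,"twist":0,"fingers":1},{"dx":1.2,"dy":-5,"dz":0,"twist":0,"fingers":1}]'
python3 - <<'E'
from h import *
s=bot.read_state()
T=np.array([.5231,.1804,.201]);M=None
from scipy.spatial.transform import Rotation as R
q=s["eef_rot"];M=R.from_quat([*q[1:],q[0]]).as_matrix();p=np.array(s["ee_pos"])
print(p,(100*M.T@(T-p)).round(2))
for c in("top","side"):
    im,d=bot.camera(c)
    P=bot.camera_params(c);K=np.array(P["intrinsics"]);E=np.array(P["extrinsics"])
    for off in(-.019,):
        x=E@[*(np.array(s["ee_pos"])+[0,0,off]),1];u=K@[x[0],-x[1],-x[2]];u=u[:2]/u[2];print(c,u)
    u0=np.round(u).astype(int);r=im[max(u0[1]-40,0):u0[1]+40,u0[0]-40:u0[0]+40,::-1]
    r=cv2.resize(r,None,fx=5,fy=5,interpolation=cv2.INTER_CUBIC);cv2.drawMarker(r,tuple(int(v) for v in (u-u0+[40,min(40,u0[1])])*5),(0,0,255),0,20,1)
    globals()[c]=r
h=min(top.shape[0],side.shape[0]);cv2.imwrite("pics/g1.png",np.hstack([top[:h],side[:h]]))
E
```

```text
t: 3.32
ee_pos: [0.5435, 0.0733, 0.3007]
eef_rot: [0.0, 0.974, 0.226, 0.0]
ft_force: [1.3, -0.5, 0.0]
opening: 0.003
finger_force: 0.0
[0.54351226 0.07328166 0.30066565] [  2.87 -10.52   9.97]
top [211.52825959 131.57517372]
side [194.18591695 163.12433152]
```

View pics/g1.png

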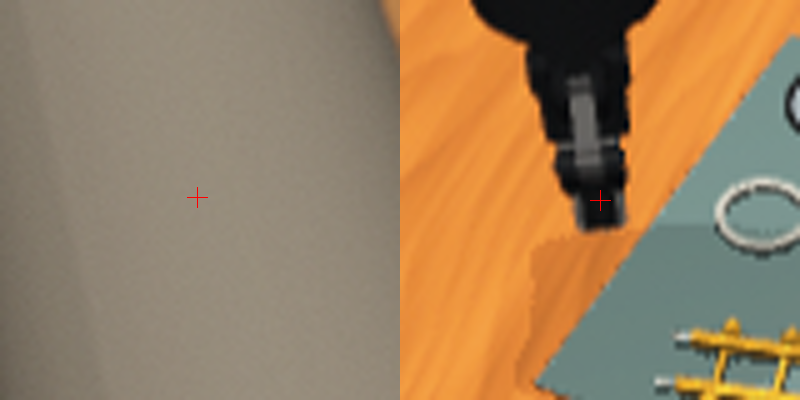

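The side view shows the fingertip within a few pixels of its predicted spot, and the top view is hidden by the arm. The mean of the two cameras is good enough, so I'm moving on to the barrel.

```bash
python3 -m inch '[{"dx":1,"dy":-3.5,"dz":0,"twist":0,"fingers":1},{"dx":1,"dy":-3.5,"dz":0,"twist":0,"fingers":1},{"dx":0.9,"dy":-3.5,"dz":0,"twist":0,"fingers":1},{"dx":0,"dy":0,"dz":0,"twist":0,"fingers":1},{"dx":0,"dy":0,"dz":2,"twist":0,"fingers":1},{"dx":0,"dy":0,"dz":2,"twist":0,"fingers":1},{"dx":0,"dy":0,"dz":2,"twist":0,"fingers":1},{"dx":0,"dy":0,"dz":1.5,"twist":0,"fingers":1},{"dx":0,"dy":0,"dz":1,"twist":0,"fingers":1},{"dx":0,"dy":0,"dz":0,"twist":0,"fingers":1}]'
python3 - <<'E'
from h import *
im,d=bot.camera("side");cv2.imwrite("pics/g2.png",cv2.resize(im[150:290,110:270],None,fx=4,fy=4,interpolation=cv2.INTER_CUBIC)[:,:,::-1])
print(bot.read_state()["ee_pos"])
E
```

```text
t: 4.68
ee_pos: [0.5237, 0.1785, 0.2147]
eef_rot: [0.0, 0.974, 0.226, -0.0]
ft_force: [-0.3, 0.5, 0.2]
opening: 0.0
finger_force: 0.0
[0.52394464 0.17873044 0.21524526]
```

View pics/g2.png

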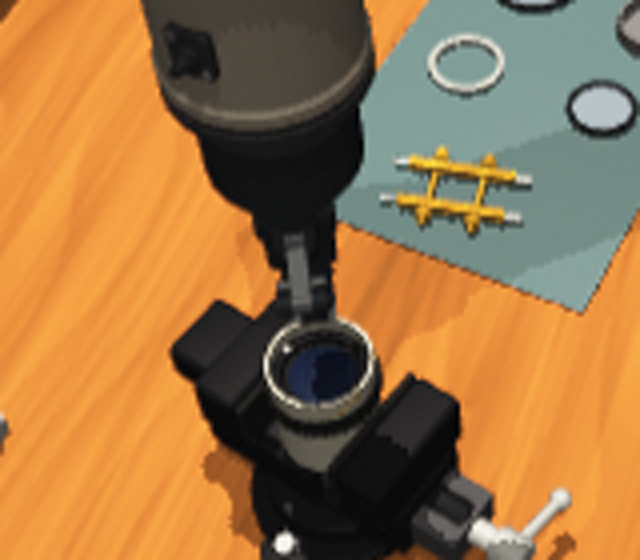

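The fingers hang over the rim: tip at crop (315,320), rim centre at (320,367). That fits a tip 49 mm above its middle. I'll lower slightly and hold.

```bash
Z='x'; python3 -m inch '[{"dx":0,"dy":0,"dz":1.2,"twist":0,"fingers":1},{"dx":0,"dy":0,"dz":0,"twist":0,"fingers":1},{"dx":0,"dy":0,"dz":0,"twist":0,"fingers":1},{"dx":0,"dy":0,"dz":0,"twist":0,"fingers":1},{"dx":0,"dy":0,"dz":0,"twist":0,"fingers":1},{"dx":0,"dy":0,"dz":0,"twist":0,"fingers":1},{"dx":0,"dy":0,"dz":0,"twist":0,"fingers":1},{"dx":0,"dy":0,"dz":0,"twist":0,"fingers":1},{"dx":0,"dy":0,"dz":0,"twist":0,"fingers":1},{"dx":0,"dy":0,"dz":0,"twist":0,"fingers":1}]' && python3 -m inch '[{"dx":0,"dy":0,"dz":0,"twist":0,"fingers":1},{"dx":0,"dy":0,"dz":0,"twist":0,"fingers":1},{"dx":0,"dy":0,"dz":0,"twist":0,"fingers":1},{"dx":0,"dy":0,"dz":0,"twist":0,"fingers":1},{"dx":0,"dy":0,"dz":0,"twist":0,"fingers":1},{"dx":0,"dy":0,"dz":0,"twist":0,"fingers":1},{"dx":0,"dy":0,"dz":0,"twist":0,"fingers":1},{"dx":0,"dy":0,"dz":0,"twist":0,"fingers":1},{"dx":0,"dy":0,"dz":0,"twist":0,"fingers":1},{"dx":0,"dy":0,"dz":0,"twist":0,"fingers":1}]'
```

```text
t: 5.98
ee_pos: [0.5238, 0.1788, 0.203]
eef_rot: [-0.0, 0.974, 0.226, -0.0]
ft_force: [-0.3, 0.9, 0.4]
opening: 0.001
finger_force: 0.0
t: 7.22
ee_pos: [0.5238, 0.1788, 0.203]
eef_rot: [-0.0, 0.974, 0.226, -0.0]
ft_force: [-0.6, 0.5, -0.1]
opening: -0.003
finger_force: 0.0
```

```bash
python3 -m inch '[{"dx":0,"dy":0,"dz":-3.5,"twist":0,"fingers":1},{"dx":0,"dy":0,"dz":-3.5,"twist":0,"fingers":1},{"dx":-1.5,"dy":4.5,"dz":0,"twist":0,"fingers":1},{"dx":-1.5,"dy":4.5,"dz":0,"twist":0,"fingers":1},{"dx":-1.5,"dy":4.5,"dz":0,"twist":0,"fingers":1},{"dx":-1.5,"dy":4.5,"dz":0,"twist":0,"fingers":1},{"dx":-1.5,"dy":4.5,"dz":0,"twist":0,"fingers":1},{"dx":-1.5,"dy":4.5,"dz":0,"twist":0,"fingers":1},{"dx":-1.5,"dy":4.5,"dz":0,"twist":0,"fingers":1},{"dx":-1.5,"dy":3.3,"dz":0,"twist":0,"fingers":1}]' && python3 -m inch '[{"dx":0,"dy":0,"dz":0,"twist":0,"fingers":1},{"dx":0,"dy":0,"dz":3,"twist":0,"fingers":1},{"dx":0,"dy":0,"dz":3,"twist":0,"fingers":1},{"dx":0,"dy":0,"dz":3,"twist":0,"fingers":1},{"dx":0,"dy":0,"dz":3,"twist":0,"fingers":1},{"dx":0,"dy":0,"dz":0,"twist":0,"fingers":1},{"dx":0,"dy":0,"dz":0,"twist":0,"fingers":1}]'
python3 - <<'E'
from h import *
im,d=bot.camera("side");cv2.imwrite("pics/g3.png",cv2.resize(im[90:230,170:330],None,fx=4,fy=4,interpolation=cv2.INTER_CUBIC)[:,:,::-1])
print(bot.read_state()["ee_pos"])
E
```

```text
t: 8.48
ee_pos: [0.5692, -0.1886, 0.2729]
eef_rot: [0.0, 0.974, 0.225, -0.0]
ft_force: [0.3, 1.1, -0.2]
opening: -0.002
finger_force: 0.0
t: 9.35
ee_pos: [0.5698, -0.1862, 0.1542]
eef_rot: [0.0, 0.974, 0.226, 0.001]
ft_force: [0.5, 0.0, -0.1]
opening: 0.001
finger_force: 0.0
[ 0.56994844 -0.18635404  0.15444682]
```

View pics/g3.png

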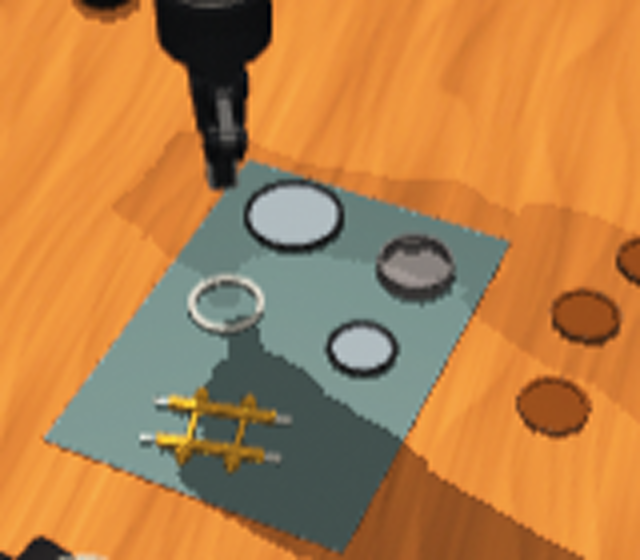

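The closed fingers hang straight above the ring: tip at crop (222,183), ring at (226,304), and the gap fits the tip height. I'll lower 9 cm and hold.

```bash
python3 -m inch '[{"dx":0,"dy":0,"dz":2.5,"twist":0,"fingers":1},{"dx":0,"dy":0,"dz":2.5,"twist":0,"fingers":1},{"dx":0,"dy":0,"dz":2.5,"twist":0,"fingers":1},{"dx":0,"dy":0,"dz":1.5,"twist":0,"fingers":1},{"dx":0,"dy":0,"dz":0,"twist":0,"fingers":1},{"dx":0,"dy":0,"dz":0,"twist":0,"fingers":1}]'
python3 - <<'E'
from h import *
im,d=bot.camera("side");cv2.imwrite("pics/g4.png",cv2.resize(im[110:210,190:310],None,fx=5,fy=5,interpolation=cv2.INTER_CUBIC)[:,:,::-1])
print(bot.read_state()["ee_pos"])
E
```

```text
t: 10.15
ee_pos: [0.5698, -0.1866, 0.0641]
eef_rot: [0.0, 0.974, 0.226, 0.001]
ft_force: [-0.2, -1.2, 0.3]
opening: 0.0
finger_force: 0.0
[ 0.56985088 -0.18663134  0.06415574]
```

View pics/g4.png

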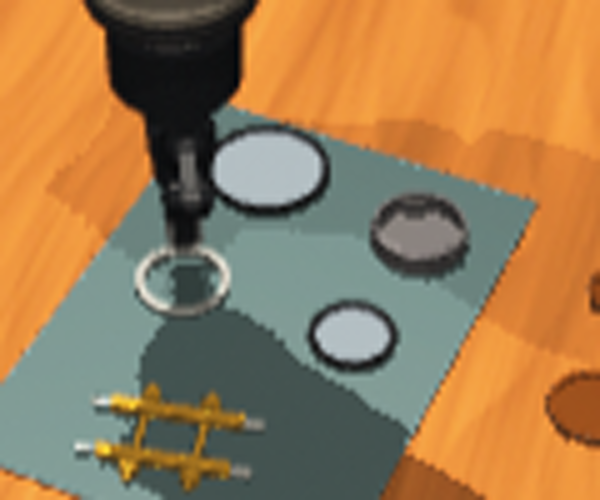

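The tip is at crop (185,248), 32 px above the ring centre at (183,280), which fits a 35 mm gap. Holding, then moving over to the small filter.

```bash
python3 -m inch '[{"dx":0,"dy":0,"dz":0,"twist":0,"fingers":1},{"dx":0,"dy":0,"dz":0,"twist":0,"fingers":1},{"dx":0,"dy":0,"dz":0,"twist":0,"fingers":1},{"dx":0,"dy":0,"dz":0,"twist":0,"fingers":1},{"dx":0,"dy":0,"dz":0,"twist":0,"fingers":1},{"dx":0,"dy":0,"dz":0,"twist":0,"fingers":1},{"dx":0,"dy":0,"dz":0,"twist":0,"fingers":1},{"dx":0,"dy":0,"dz":0,"twist":0,"fingers":1},{"dx":0,"dy":0,"dz":0,"twist":0,"fingers":1},{"dx":0,"dy":0,"dz":0,"twist":0,"fingers":1}]' && python3 -m inch '[{"dx":0,"dy":0,"dz":0,"twist":0,"fingers":1},{"dx":0,"dy":0,"dz":0,"twist":0,"fingers":1},{"dx":0,"dy":0,"dz":0,"twist":0,"fingers":1},{"dx":0,"dy":0,"dz":0,"twist":0,"fingers":1},{"dx":0,"dy":0,"dz":0,"twist":0,"fingers":1},{"dx":0,"dy":0,"dz":0,"twist":0,"fingers":1},{"dx":0,"dy":0,"dz":0,"twist":0,"fingers":1},{"dx":0,"dy":0,"dz":0,"twist":0,"fingers":1},{"dx":0,"dy":0,"dz":0,"twist":0,"fingers":1}]' && python3 -m inch '[{"dx":0,"dy":0,"dz":-3,"twist":0,"fingers":1},{"dx":0,"dy":0,"dz":-3,"twist":0,"fingers":1},{"dx":0,"dy":0,"dz":-3,"twist":0,"fingers":1},{"dx":0,"dy":0,"dz":-3,"twist":0,"fingers":1},{"dx":-3.2,"dy":-2.1,"dz":0,"twist":0,"fingers":1},{"dx":-3.2,"dy":-2.1,"dz":0,"twist":0,"fingers":1},{"dx":-3.2,"dy":-2.1,"dz":0,"twist":0,"fingers":1},{"dx":0,"dy":0,"dz":0,"twist":0,"fingers":1},{"dx":0,"dy":0,"dz":0,"twist":0,"fingers":1}]'
```

```text
t: 11.45
ee_pos: [0.5692, -0.1865, 0.063]
eef_rot: [-0.0, 0.974, 0.226, 0.0]
ft_force: [0.5, 0.1, 0.2]
opening: -0.002
finger_force: 0.0
t: 12.58
ee_pos: [0.5692, -0.1865, 0.063]
eef_rot: [-0.0, 0.974, 0.226, -0.0]
ft_force: [0.9, -0.9, 0.2]
opening: -0.001
finger_force: 0.0
t: 13.7
ee_pos: [0.4559, -0.1723, 0.1834]
eef_rot: [0.0, 0.974, 0.226, 0.001]
ft_force: [1.0, 0.3, -0.8]
opening: -0.0
finger_force: 0.0
```

```bash
python3 -m inch '[{"dx":0,"dy":0,"dz":2.5,"twist":0,"fingers":1},{"dx":0,"dy":0,"dz":2.5,"twist":0,"fingers":1},{"dx":0,"dy":0,"dz":2.5,"twist":0,"fingers":1},{"dx":0,"dy":0,"dz":2.5,"twist":0,"fingers":1},{"dx":0,"dy":0,"dz":1.9,"twist":0,"fingers":1},{"dx":0,"dy":0,"dz":0,"twist":0,"fingers":1},{"dx":0,"dy":0,"dz":0,"twist":0,"fingers":1}]'
python3 - <<'E'
from h import *
im,d=bot.camera("side");cv2.imwrite("pics/g5.png",cv2.resize(im[110:210,200:320],None,fx=5,fy=5,interpolation=cv2.INTER_CUBIC)[:,:,::-1])
print(bot.read_state()["ee_pos"])
E
python3 -m inch '[{"dx":0,"dy":0,"dz":0,"twist":0,"fingers":1},{"dx":0,"dy":0,"dz":0,"twist":0,"fingers":1},{"dx":0,"dy":0,"dz":0,"twist":0,"fingers":1},{"dx":0,"dy":0,"dz":0,"twist":0,"fingers":1},{"dx":0,"dy":0,"dz":0,"twist":0,"fingers":1},{"dx":0,"dy":0,"dz":0,"twist":0,"fingers":1},{"dx":0,"dy":0,"dz":0,"twist":0,"fingers":1},{"dx":0,"dy":0,"dz":0,"twist":0,"fingers":1},{"dx":0,"dy":0,"dz":0,"twist":0,"fingers":1},{"dx":0,"dy":0,"dz":0,"twist":0,"fingers":1}]'
```

```text
t: 14.58
ee_pos: [0.456, -0.1722, 0.0645]
eef_rot: [0.0, 0.974, 0.226, 0.0]
ft_force: [0.8, -0.8, 0.2]
opening: 0.004
finger_force: 0.0
[ 0.45603198 -0.17229914  0.06470647]
t: 15.88
ee_pos: [0.4553, -0.1722, 0.064]
eef_rot: [-0.0, 0.974, 0.226, 0.0]
ft_force: [0.0, 0.0, 0.1]
opening: 0.003
finger_force: 0.0
```

View pics/g5.png

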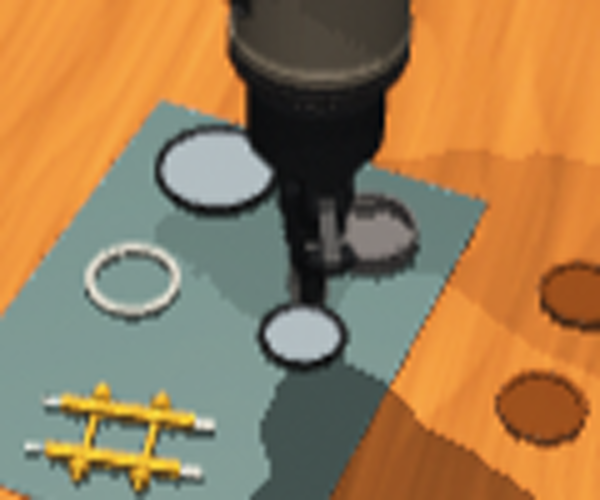

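The tip is at crop (308,302), just above the small filter at (302,335). The gap fits a tip 35 mm above it, and every part is still in place. Holding on, then handing in.

```bash
python3 -m inch '[{"dx":0,"dy":0,"dz":0,"twist":0,"fingers":1},{"dx":0,"dy":0,"dz":0,"twist":0,"fingers":1},{"dx":0,"dy":0,"dz":0,"twist":0,"fingers":1},{"dx":0,"dy":0,"dz":0,"twist":0,"fingers":1},{"dx":0,"dy":0,"dz":0,"twist":0,"fingers":1},{"dx":0,"dy":0,"dz":0,"twist":0,"fingers":1},{"dx":0,"dy":0,"dz":0,"twist":0,"fingers":1},{"dx":0,"dy":0,"dz":0,"twist":0,"fingers":1},{"dx":0,"dy":0,"dz":0,"twist":0,"fingers":1},{"dx":0,"dy":0,"dz":0,"twist":0,"fingers":1}]' && python3 -c "
from workcell import bot
print(bot.close_job())"
```

```text
t: 17.12
ee_pos: [0.4553, -0.1722, 0.064]
eef_rot: [-0.0, 0.974, 0.226, 0.0]
ft_force: [0.2, -0.8, 0.1]
opening: 0.003
finger_force: 0.0
the job is handed in; nothing more can be done
None
```

I pointed at the barrel front, the step-down ring and the small UV filter in that order, over two seconds each with no contact seen, and handed the job in at about 17 s still pointing at the small filter; no verdict was returned.

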